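# Function-test the latching stop button, then restart

### The arm

A 6-joint arm with a two-finger parallel gripper is mounted at the origin on a cart in front of the work surface, level with it; the furniture and walls round the work are solid. World frame = base frame: x ahead of the robot, y to its left, z up, the work surface at z = 0. Lengths are in mm, angles in degrees, forces in N, time in s.
With the tool pointing down it reaches from about 300 to 850 mm from the base axis. Payload 4.2 kg.
Tool frame: the origin (TCP) lies midway between the tips of the shut fingers; the grasp point (between the pads) lies 19 mm behind it (env.tcp_to_grasp is the distance from the TCP to the grasp point, in mm); z points along the fingers, x is the direction in which the jaws open and shut, and the axes are right-handed (so a half turn about z gives the same grasp; the last joint's range is limited). The gripper opens to 91 mm and grips with 3 to 60 N. Pads are 32 mm wide; open, the fingers measure 118 mm over their backs; the gripper's body (76 mm by 178 mm) begins 60 mm behind the grasp point.
Start: joints at [66.463, 18.312, 89.639, -0, 72.044, -1.146], TCP at [219.037, 531.663, 213.976] pointing down, gripper open.
Joint ranges: [-177.97, 177.97], [-48.28, 115.42], [12.27, 149.76], [-77.06, 257.06], [2.81, 150.46], [-146.56, 146.56]. Speed limits (degrees/s): [147.25, 147.25, 180, 180, 180, 180].

### API

Orientations are given as [roll, pitch, yaw] about the fixed x, y, z axes, in that order (R = Rz(yaw) Ry(pitch) Rx(roll)).
In Python, from workcell import env gives the robot as it stands.
- The arm moves only by the tool drive_tool, never from a script. Its argument "motion" is a list of rows, each a list of 2 entries, a list of its own where there are three numbers: the shift along the world's x, y, z in m, then the turn, a rotation vector about the world's x, y, z in rad. In form: [[[dx, dy, dz], [wx, wy, wz]], ...]. A call has exactly 10 rows; each row shifts and turns the commanded pose from where the row before left it; what a row does not reach is not made up. A row lasts 1/12 s, in which the tool goes at most 41.7 mm and 7.16 degrees, less where a joint would pass 70% of its speed; a pose out of reach is approached as far as the arm can. A call is refused whole if a number of a shift passes 0.0417 or a number of a turn 0.125, either way. A call with a gripper value outside its range is refused whole. "claw" is the opening, from 0 (shut) to 1 (fully open), set as the call begins (left out, the last holds). The fingers move at their own pace and stop on an object; "force" is the grip in N (left out, the last holds). Time passes only in rows, so rows that do not move let the fingers close, or fill a call up. It gives the time, the measured TCP pose, the force and the opening at its end, in the units of the state.
- env.state(): the state, without advancing time (a new reading comes with each control period).
- env.grab_frame(name): name is "side" or "top" or "wrist"; returns the picture (420x560x3 uint8, red, green, blue); there is no depth.
- env.camera_params(name): a dict with "fov_y" (degrees; the focal length in pixels is half the picture's height over the tangent of half this angle, whatever the lens; pixels are square), "cx", "cy" (the principal point, pixels), "pose" (4x4, takes a point from camera to world coordinates). Camera axes: x right, y down, z forward; pixel columns grow to the right and rows downward; lengths in mm; the calibration is good to about 2 mm. The wrist camera is an equidistant fisheye: a pixel r from the principal point sees the ray r / f radians off the axis. A picture is of the moment at which its call begins: read the wrist's pose just before it. camera_params takes no time and is no camera call; for the wrist camera it gives the pose at the moment of the call.
- env.job_done(): hands the job in, once; it reports no verdict.
The state is a dict: "time_s": time; "qpos": joint angles; "qvel": joint speeds; "effort": joint torques, N m; "ee_pos": TCP position; "ee_rot": TCP orientation; "force": force on the tool from outside, world axes, zero at the start; "torque": the same for the moment, N m; "gripper_width": finger opening in mm.
Only numpy, scipy, OpenCV 4.12 (cv2) and the standard library are available. Lean on these libraries where they do the work, as an engineer would, in place of code of your own. Each camera call takes 0.05 s, during which the arm holds its last target.

### The job

Carry out the stop-button check on the control station: press the red mushroom button down until it latches in and take the finger off it, then with a fingertip push its raised bar round clockwise, as the arrows on it show, until the button jumps up again, and let the bar swing back. Then press the green start button right down and let go of it. Do it all by pressing and pushing, never pinching the bar; do not shift or lift the station (it only stands on the bench), and leave the beaker, amber bottle and marker pen where they are.

Things in the scene. Friction and masses are not known exactly. Their poses are not given: they have to be found in the camera images.
- station: Grey control box, 110 (x) x 190 (y) x 55 mm high, 2.2 kg, standing loose on the bench. Origin: centre of its underside; z up. In its frame the axis of the red stop button (60 mm diameter mushroom head) stands at x 0, y +42 mm, the green start button at x 0, y -55 mm. A black stub sticks out 16 mm from its +x side.
- stop_top (a point): Centre of the top of the red bar across the red button, on the button's axis, 101 mm above the bench when up. x runs along the bar, z up; moves and turns with the button. Press here. Bar: 56 mm long (x), 11 mm thick (y) over side pads that reach from 3 to 17 mm below this point, 8 mm thick above them. The head's flat top lies 19 mm below this point, its underside 31 mm below.
- stop_push (a joint): How far the red button is in, m: 0 up, 0.008 hard down. A spring pushes it up: about 3 N at first, 7 to 10 N to get it all the way in. Past 0.0065 a hidden latch snaps and the button stays in at about 0.0065 by itself; only turning the bar releases it, and it then jumps up to 0 (so keep a fingertip beside the bar 8 mm above the latched head, and no part of the hand over the bar).
- stop_twist (a joint): Turn of the red button and its bar, rad, clockwise seen from above: 0 at rest (bar along the station's x axis), stop at 0.9. A light spring (about 0.008 N m at 0, 0.03 N m at 0.7) turns it back to 0 when let go. A latched button is released at about 0.65.
- release_faces: The two white ribbed pads (26 x 1.5 x 14 mm) on the bar's sides, which are pushed to turn it clockwise: on the bar's -x half the pad facing -y, on its +x half the pad facing +y (frame of stop_top). Their outer faces lie 5.5 mm from the bar's middle plane, 1.5 to 27.5 mm from the axis. Origin: on the button's axis, 101 mm below the bar's top.
- back_faces: The two black pads of the same size on the other sides of the bar (-x half facing +y, +x half facing -y), opposite the white pads. Not to be pushed: fingers on white and black pads at once are a pinch. Same origin.
- start_button_top (a point): Centre of the top of the round green start button, 30 mm diameter, 77 mm above the bench; z up.
- start_button (a joint): How far the green button is pressed, m: 0 up, 0.006 fully down, which takes about 5 N. It springs back up when let go.
- beaker: Clear plastic beaker, 45 mm diameter, 56 mm high, standing behind the station. Origin: centre of its underside.
- amber_bottle: Amber bottle with black cap, 60 mm diameter, 122 mm high, standing to the left of the station. Origin: centre of its underside.
- marker: White marker pen with red cap, 135 mm long, 17 mm thick, lying to the right of the station. Origin: middle of its underside; its own y axis runs along the pen.

How it is judged:
By the outcome, as a careful person would: the job done as asked, in the order asked, and still so for the second after the job is handed in, with the robot touching nothing.
It also fails if it takes over 43 s, if anything falls off the work surface, if the arm or the gripper's body presses on something with over 40 N, if the wrist force passes 120 N, or if a joint passes its speed limit or range.

## Working session

There is one attempt and no reset: what is moved stays moved. The work goes in short steps, Python scripts to look and compute and a tool call to move; the robot and the scene stay as the last step left them, time stands still between calls to the robot, and variables do not carry over. Pictures are saved under pics/ and viewed, and the job is handed in when it is done.

Besides the shell and the picture viewer there is one more tool, called after ">>>" as name(argument=value, ...), one argument or row to a line, values as JSON. drive_tool: Moves the arm, as the interface text tells. Its arguments: {"type":"object","properties":{"motion":{"type":"array","items":{"type":"array"}},"claw":{"type":"number"},"force":{"type":"number"}},"required":["motion"]}

```bash
ls; mkdir -p pics
python3 - <<'E'
from workcell import env
import cv2
print(env.state())
for n in("top","side","wrist"):
    p=env.camera_params(n);print(n,p)
    f=env.grab_frame(n);cv2.imwrite(f"pics/{n}0.png",f[:,:,::-1])
E
```

```text
pics
{'time_s': 0.0, 'qpos': array([ 6.64627541e+01,  1.83504533e+01,  8.97032025e+01, -3.65079679e-04,
        7.20429841e+01, -1.14537142e+00]), 'qvel': array([ 0.0017498 , -0.04028607,  0.04993038,  0.00622016, -0.00747118,
       -0.09348773]), 'effort': array([ 6.42352443e-04, -4.12470782e+01, -2.31976497e+01,  7.27433665e-02,
        4.58260160e-02, -1.38695286e-04]), 'ee_pos': array([218.84622662, 531.21051174, 213.15388072]), 'ee_rot': array([-1.79998415e+02,  9.66276339e-02,  6.76082397e+01]), 'force': array([0.05259802, 0.03256477, 0.29948716]), 'torque': array([-0.01435336, -0.0420008 ,  0.00187712]), 'gripper_width': 91.129676411121}
top {'fov_y': 48.92853895943733, 'cx': 277.90594848927526, 'cy': 203.82619253420347, 'pose': array([[ 4.69822455e-03, -9.95979639e-01,  8.94566076e-02,
         4.60188161e+02],
       [-9.99941289e-01, -5.55267766e-03, -9.30512796e-03,
         1.19058333e+02],
       [ 9.76444169e-03, -8.94076380e-02, -9.95947253e-01,
         9.76569547e+02],
       [ 0.00000000e+00,  0.00000000e+00,  0.00000000e+00,
         1.00000000e+00]])}
side {'fov_
[... 160 characters left out ...]
4e+02],
       [-5.38236325e-01, -3.75107098e-01,  7.54716055e-01,
        -5.52450422e+02],
       [-1.64235463e-02, -8.90654680e-01, -4.54383658e-01,
         4.78899233e+02],
       [ 0.00000000e+00,  0.00000000e+00,  0.00000000e+00,
         1.00000000e+00]])}
wrist {'fov_y': 65.70646984690485, 'cx': 281.81321768532894, 'cy': 209.1277531041385, 'pose': array([[ 3.81526345e-01,  8.90276385e-01,  2.48687769e-01,
         1.48778592e+02],
       [ 9.24354441e-01, -3.66714933e-01, -1.05304438e-01,
         5.61050926e+02],
       [-2.55253607e-03,  2.70052061e-01, -9.62842339e-01,
         3.85601260e+02],
       [ 0.00000000e+00,  0.00000000e+00,  0.00000000e+00,
         1.00000000e+00]])}
```

View pics/top0.png

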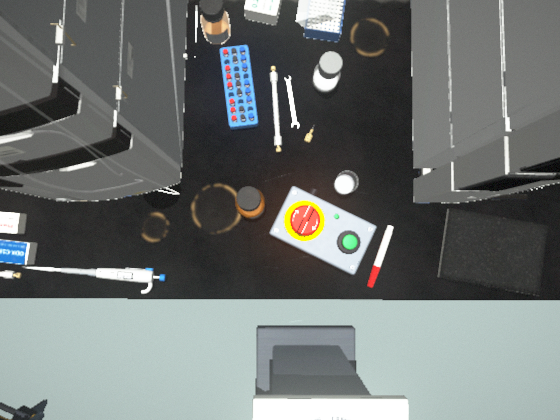

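View pics/side0.png

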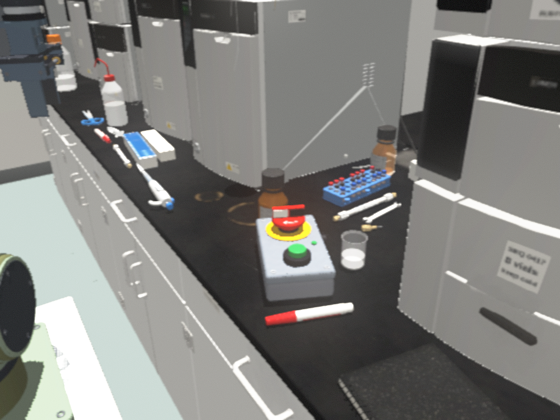

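View pics/wrist0.png

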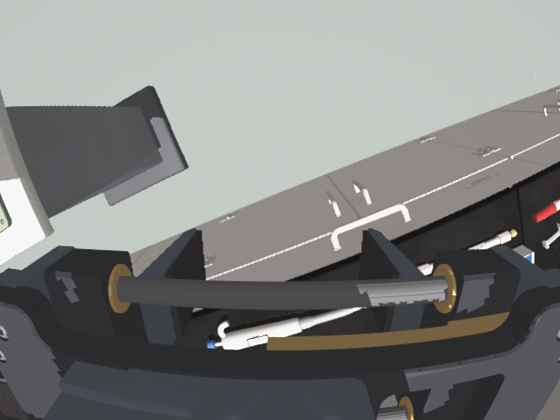

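```bash
cat > h.py <<'E'
import numpy as np, cv2
def ray(p,uv):
    f=210/np.tan(np.radians(p['fov_y']/2)); T=p['pose']
    d=np.array([(uv[0]-p['cx'])/f,(uv[1]-p['cy'])/f,1.]); return T[:3,3],T[:3,:3]@d
def plane(p,uv,z):
    o,d=ray(p,uv); return o+d*(z-o[2])/d[2]
def proj(p,X):
    f=210/np.tan(np.radians(p['fov_y']/2)); T=p['pose']; c=T[:3,:3].T@(np.array(X)-T[:3,3])
    return np.array([f*c[0]/c[2]+p['cx'],f*c[1]/c[2]+p['cy']])
def blob(m):
    n,l,s,c=cv2.connectedComponentsWithStats(m.astype(np.uint8)); 
    return [(c[i].round(1),s[i]) for i in np.argsort(-s[1:,4])[:5]+1]
E
python3 - <<'E'
from workcell import env
from h import *
I=cv2.imread('pics/top0.png');p=env.camera_params('top')
hsv=cv2.cvtColor(I,cv2.COLOR_BGR2HSV);H,S,V=[hsv[...,i].astype(int) for i in range(3)]
roi=np.zeros(H.shape,bool);roi[170:290,255:390]=1
red=roi&((H<8)|(H>172))&(S>140)&(V>80);yel=roi&(H>20)&(H<35)&(S>140)&(V>100);grn=roi&(H>45)&(H<90)&(S>100)&(V>60)
for n,m,z in(('red',red,80),('yel',yel,57),('grn',grn,77)):
    for c,s in blob(m)[:2]: print(n,c,s,plane(p,c,z).round(1))
ys,xs=np.where(yel); (c,r)=cv2.minEnclosingCircle(np.c_[xs,ys].astype(np.float32)); print('ring',c,r,plane(p,c,57))
g=roi&(V>110)&(S<60)
g=cv2.morphologyEx((g|yel|red|grn).astype(np.uint8),cv2.MORPH_OPEN,np.ones((5,5)))
cs=max(cv2.findContours(g,0,1)[0],key=cv2.contourArea);h=cv2.convexHull(cs)
r=cv2.minAreaRect(h);b=cv2.boxPoints(r);print(r);P=np.array([plane(p,q,55) for q in b]);print(P.round(1),P.mean(0))
print([np.linalg.norm(P[i]-P[i-1]).round(1) for i in range(4)],[np.degrees(np.arctan2(*(P[i]-P[i-1])[1::-1])).round(1) for i in range(4)])
o=cv2.resize(I[170:290,250:400],None,fx=5,fy=5,interpolation=cv2.INTER_CUBIC)
cv2.polylines(o,[((b-[250,170])*5).astype(int)],True,(255,0,255));cv2.imwrite('pics/topz.png',o)
I=cv2.imread('pics/side0.png');cv2.imwrite('pics/sidez.png',cv2.resize(I[160:340,220:380],None,fx=3.3,fy=3.3,interpolation=cv2.INTER_CUBIC))
E
```

```text
red [304.6 220. ] [291 206  29  29 542] [509.4  58.6  80. ]
red [372.8 276.1] [367 266  13  22 161] [401.9 -72.9  80. ]
yel [302.9 221. ] [284 201  40  40 532] [508.7  60.4  57. ]
grn [349.3 241.5] [342 234  16  16 190] [468.2 -28.6  77. ]
grn [336.4 216.2] [335 214   4   5  14] [517.3  -3.8  77. ]
ring (303.9117736816406, 220.38235473632812) 20.0362606048584 [509.91059327  58.42588613  57.        ]
((322.8533630371094, 229.7747039794922), (95.70783996582031, 54.815330505371094), 25.974393844604492)
[[483.6 130.3  55. ]
 [582.8  82.6  55. ]
 [499.4 -89.7  55. ]
 [401.5 -40.7  55. ]] [491.82657704  20.60876705  55.        ]
[np.float64(189.6), np.float64(110.1), np.float64(191.5), np.float64(109.4)] [np.float64(64.4), np.float64(-25.6), np.float64(-115.8), np.float64(153.4)]
```

View pics/topz.png

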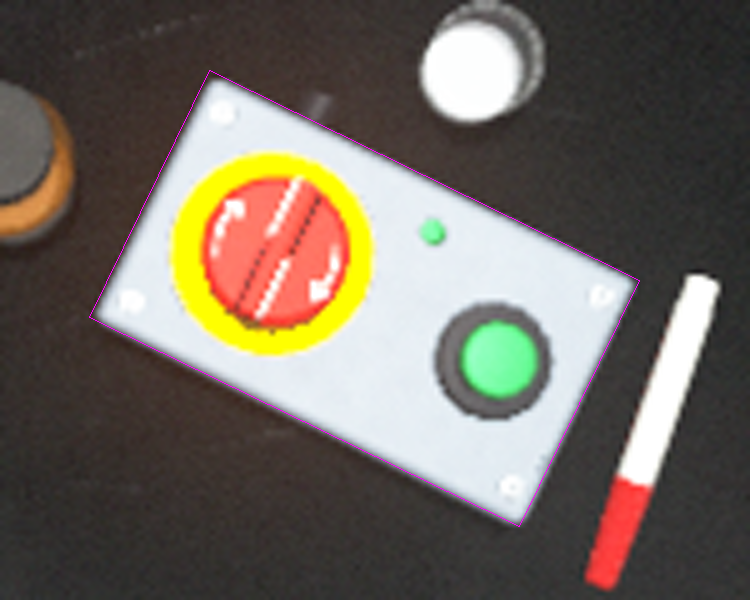

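View pics/sidez.png

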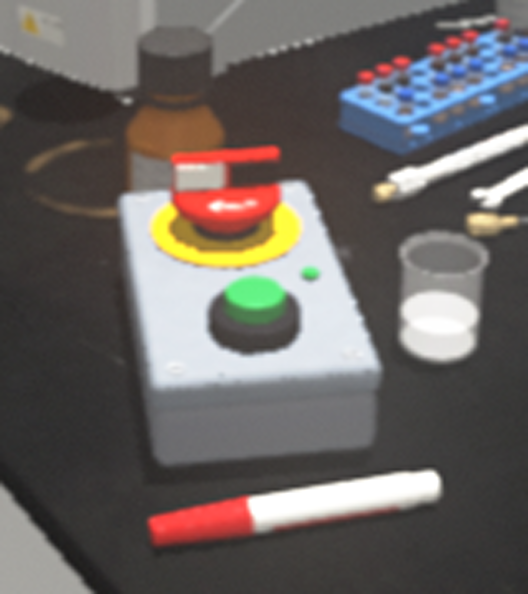

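The top view shows the station at (492, 21), yaw −25.7°. That puts the stop button at (510, 58.4) and the start button at (468, −29), which match the yellow ring and the green blob. The white pad on the robot-side half faces the marker side, as described. Next I shut the fingers and travel over.

>>> drive_tool(
  motion=[
    [[0.015,-0.038,0],[0,0,-0.006]],
    [[0.015,-0.038,0],[0,0,-0.006]],
    [[0.015,-0.038,0],[0,0,-0.006]],
    [[0.015,-0.038,0],[0,0,-0.006]],
    [[0.015,-0.038,0],[0,0,-0.006]],
    [[0.015,-0.038,0],[0,0,-0.006]],
    [[0.015,-0.038,0],[0,0,-0.006]],
    [[0.015,-0.038,0],[0,0,-0.006]],
    [[0.015,-0.038,0],[0,0,-0.006]],
    [[0.015,-0.038,0],[0,0,-0.006]],
  ],
  claw=0,
  force=20,
)

```text
time_s: 0.98
ee_pos: [369.1, 149.8, 214.0]
ee_rot: [180.0, -0.0, 64.2]
force: [0.0, -0.5, -0.7]
gripper_width: 27.4
```

>>> drive_tool(
  motion=[
    [[0.028,-0.018,0],[0,0,0]],
    [[0.028,-0.018,0],[0,0,0]],
    [[0.028,-0.018,0],[0,0,0]],
    [[0.028,-0.018,0],[0,0,0]],
    [[0.029,-0.0195,0],[0,0,0]],
    [[0,0,-0.032],[0,0,0]],
    [[0,0,-0.032],[0,0,0]],
    [[0,0,-0.03],[0,0,0]],
    [[0,0,0],[0,0,0]],
    [[0,0,0],[0,0,0]],
  ],
)

```text
time_s: 1.82
ee_pos: [509.1, 60.0, 119.1]
ee_rot: [-179.8, 0.1, 64.2]
force: [1.1, -0.4, -0.2]
gripper_width: 0.3
```

Run:
```python
from workcell import env
import cv2
s=env.state();print(s['time_s'],s['ee_pos'],s['ee_rot'],s['force'],s['gripper_width'])
for n in("top","side","wrist"):
    f=env.grab_frame(n)[:,:,::-1]
    if n=='side': f=cv2.resize(f[140:340,200:380],None,fx=3,fy=3)
    if n=='top': f=cv2.resize(f[130:290,220:400],None,fx=3,fy=3)
    cv2.imwrite(f"pics/{n}1.png",f)
```

```text
1.8167 [509.05975697  60.01757407 119.05231266] [-1.79820251e+02  1.06433088e-01  6.41678629e+01] [ 1.14935739 -0.4158572  -0.16553182] 0.30596590398767104
```

View pics/side1.png

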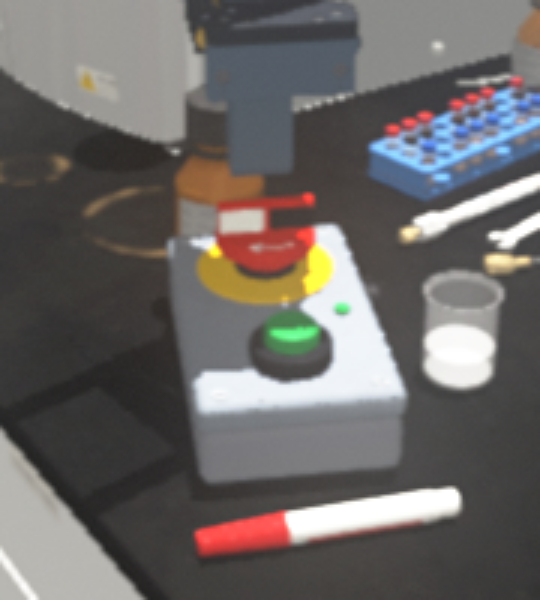

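View pics/wrist1.png

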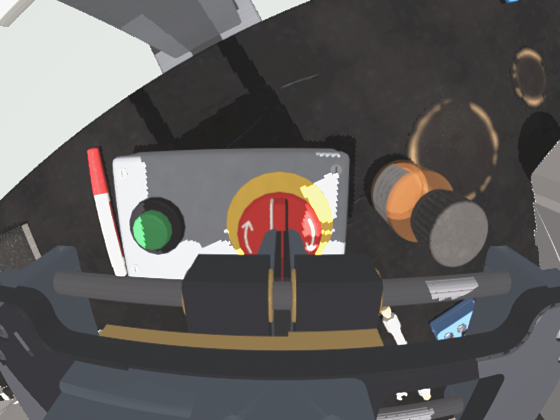

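The fingertips are centred over the bar. The wrist view has the bar at columns 272–287, and in the side view the finger is above the bar's middle. Now I descend.

>>> drive_tool(
  motion=[
    [[0,0,-0.003],[0,0,0]],
    [[0,0,-0.003],[0,0,0]],
    [[0,0,-0.003],[0,0,0]],
    [[0,0,-0.003],[0,0,0]],
    [[0,0,-0.003],[0,0,0]],
    [[0,0,-0.002],[0,0,0]],
    [[0,0,-0.002],[0,0,0]],
    [[0,0,-0.001],[0,0,0]],
    [[0,0,0],[0,0,0]],
    [[0,0,0],[0,0,0]],
  ],
)

```text
time_s: 2.8
ee_pos: [510.0, 60.2, 100.2]
ee_rot: [-180.0, -0.0, 64.2]
force: [-1.0, 0.3, 3.1]
gripper_width: 0.2
```

>>> drive_tool(
  motion=[
    [[0,0,-0.001],[0,0,0]],
    [[0,0,-0.001],[0,0,0]],
    [[0,0,-0.001],[0,0,0]],
    [[0,0,-0.001],[0,0,0]],
    [[0,0,-0.001],[0,0,0]],
    [[0,0,-0.001],[0,0,0]],
    [[0,0,0],[0,0,0]],
    [[0,0,0],[0,0,0]],
    [[0,0,0],[0,0,0]],
    [[0,0,0],[0,0,0]],
  ],
)

```text
time_s: 3.63
ee_pos: [510.0, 60.2, 94.4]
ee_rot: [180.0, -0.0, 64.2]
force: [-2.6, -0.0, 5.5]
gripper_width: 0.0
```

>>> drive_tool(
  motion=[
    [[0,0,-0.0005],[0,0,0]],
    [[0,0,-0.0005],[0,0,0]],
    [[0,0,-0.0003],[0,0,0]],
    [[0,0,0],[0,0,0]],
    [[0,0,0],[0,0,0]],
    [[0,0,0],[0,0,0]],
    [[0,0,0],[0,0,0]],
    [[0,0,0],[0,0,0]],
    [[0,0,0],[0,0,0]],
    [[0,0,0],[0,0,0]],
  ],
)

```text
time_s: 4.47
ee_pos: [510.1, 60.2, 93.2]
ee_rot: [180.0, -0.0, 64.2]
force: [-1.5, -1.1, 6.0]
gripper_width: 0.6
```

>>> drive_tool(
  motion=[
    [[0,0,-0.0005],[0,0,0]],
    [[0,0,-0.0003],[0,0,0]],
    [[0,0,0],[0,0,0]],
    [[0,0,0],[0,0,0]],
    [[0,0,0],[0,0,0]],
    [[0,0,0.005],[0,0,0]],
    [[0,0,0.01],[0,0,0]],
    [[0,0,0.01],[0,0,0]],
    [[0,0,0.005],[0,0,0]],
    [[0,0,0],[0,0,0]],
  ],
)

```text
time_s: 5.3
ee_pos: [511.2, 60.3, 123.4]
ee_rot: [179.8, -0.1, 64.2]
force: [-0.8, -0.2, 0.2]
gripper_width: 0.2
```

Run:
```python
from workcell import env
import cv2
s=env.state();print(s['time_s'],s['ee_pos'],s['ee_rot'],s['force'],s['gripper_width'])
for n in("side","wrist"):
    f=env.grab_frame(n)[:,:,::-1]
    if n=='side': f=cv2.resize(f[140:340,200:380],None,fx=3,fy=3)
    cv2.imwrite(f"pics/{n}2.png",f)
```

```text
5.3 [511.17802326  60.27095327 123.42833088] [ 1.79836181e+02 -1.04593304e-01  6.41734822e+01] [-0.79542166 -0.24581872  0.17681591] 0.2088707185810794
```

View pics/side2.png

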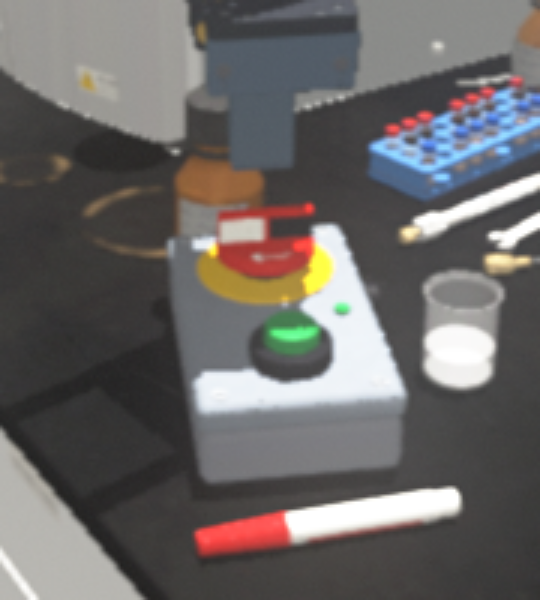

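View pics/wrist2.png

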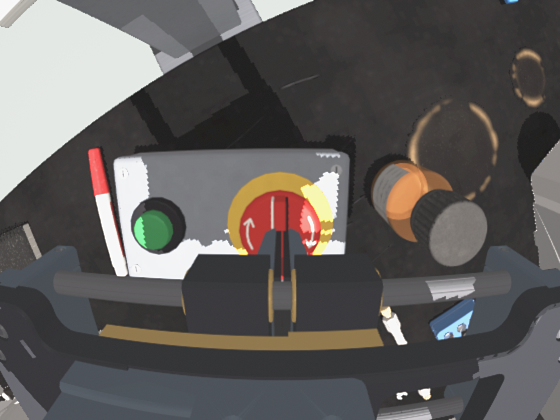

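The bar sits about 7 mm lower and the stem under the head is hidden, so it is latched. The station has not moved. Next I bring the finger beside the white pad on the robot-side half.

>>> drive_tool(
  motion=[
    [[-0.0205,-0.0088,0],[0,0,0]],
    [[-0.0205,-0.0088,0],[0,0,0]],
    [[0,0,0],[0,0,0]],
    [[0,0,-0.01],[0,0,0]],
    [[0,0,-0.01],[0,0,0]],
    [[0,0,-0.01],[0,0,0]],
    [[0,0,-0.007],[0,0,0]],
    [[0.0015,0.0032,0],[0,0,0]],
    [[0.0015,0.0032,0],[0,0,0]],
    [[0,0,0],[0,0,0]],
  ],
)

```text
time_s: 6.23
ee_pos: [473.0, 49.6, 85.2]
ee_rot: [179.9, -0.1, 64.2]
force: [0.4, -0.5, 0.3]
gripper_width: 0.4
```

```bash
cat > look.py <<'E'
import sys
from workcell import env
import cv2
k=sys.argv[1]
s=env.state();print(s['time_s'],s['ee_pos'],s['ee_rot'],s['force'],s['torque'])
for n in sys.argv[2:]:
    f=env.grab_frame(n)[:,:,::-1]
    if n=='side': f=cv2.resize(f[180:310,230:350],None,fx=4.5,fy=4.5,interpolation=cv2.INTER_CUBIC)
    if n=='wrist': f=cv2.resize(f[140:300,80:400],None,fx=2.4,fy=2.4,interpolation=cv2.INTER_CUBIC)
    cv2.imwrite(f"pics/{n}{k}.png",f)
E
python3 look.py 3 side wrist
```

```text
6.2333 [473.02749726  49.628055    85.19304804] [ 1.79945242e+02 -5.48647652e-02  6.41934194e+01] [ 0.44469366 -0.53739343  0.30571846] [-0.03231333 -0.01194113  0.03567893]
```

View pics/side3.png

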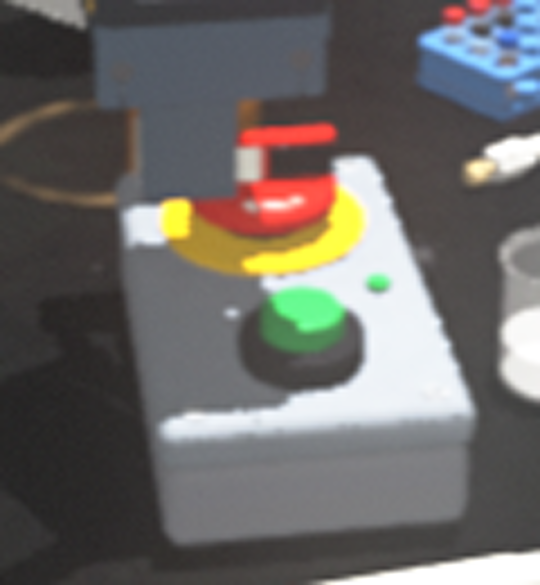

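View pics/wrist3.png

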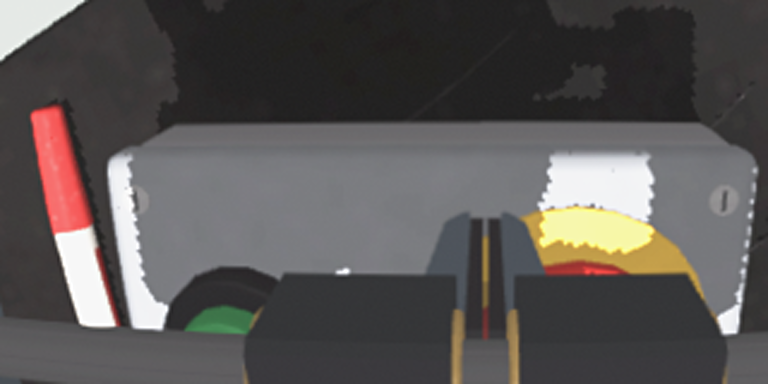

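>>> drive_tool(
  motion=[
    [[0.0005,0.0009,0],[0,0,0]],
    [[0.0004,0.0009,0],[0,0,0]],
    [[0.0004,0.0009,0],[0,0,0]],
    [[0.0005,0.0009,0],[0,0,0]],
    [[0.0004,0.0009,0],[0,0,0]],
    [[0.0004,0.0009,0],[0,0,0]],
    [[0.0004,0.0009,0],[0,0,0]],
    [[0.0004,0.0009,0],[0,0,0]],
    [[0,0,0],[0,0,0]],
    [[0,0,0],[0,0,0]],
  ],
)

```text
time_s: 7.17
ee_pos: [475.5, 56.2, 84.8]
ee_rot: [-180.0, -0.0, 64.2]
force: [-0.6, -0.2, -0.7]
gripper_width: 0.0
```

```bash
python3 look.py 4 side
```

```text
7.1667 [475.4510704   56.20706732  84.84957867] [-1.79997804e+02 -2.04985484e-03  6.41770409e+01] [-0.63344515 -0.18677606 -0.67229916] [-0.00090182 -0.01043238  0.01052228]
```

View pics/side4.png

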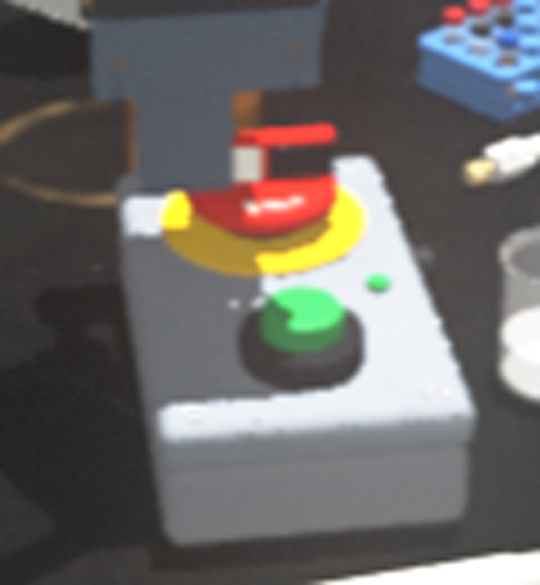

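>>> drive_tool(
  motion=[
    [[0.0004,0.0009,0],[0,0,0]],
    [[0.0004,0.0009,0],[0,0,0]],
    [[0.0005,0.0009,0],[0,0,0]],
    [[0.0004,0.0009,0],[0,0,0]],
    [[0.0004,0.0009,0],[0,0,0]],
    [[0.0004,0.0009,0],[0,0,0]],
    [[0.0005,0.0009,0],[0,0,0]],
    [[0.0004,0.0009,0],[0,0,0]],
    [[0,0,0],[0,0,0]],
    [[0,0,0],[0,0,0]],
  ],
)

```text
time_s: 8.05
ee_pos: [478.4, 63.5, 84.7]
ee_rot: [-179.9, 0.0, 64.2]
force: [-2.6, -0.6, 0.5]
gripper_width: 0.5
```

```bash
python3 look.py 5 side wrist
```

```text
8.05 [478.41809665  63.51076426  84.72815302] [-1.79947321e+02  1.14639774e-02  6.41723143e+01] [-2.59451581 -0.60579497  0.48168221] [-0.3018246   0.48012724  0.02092158]
```

View pics/side5.png

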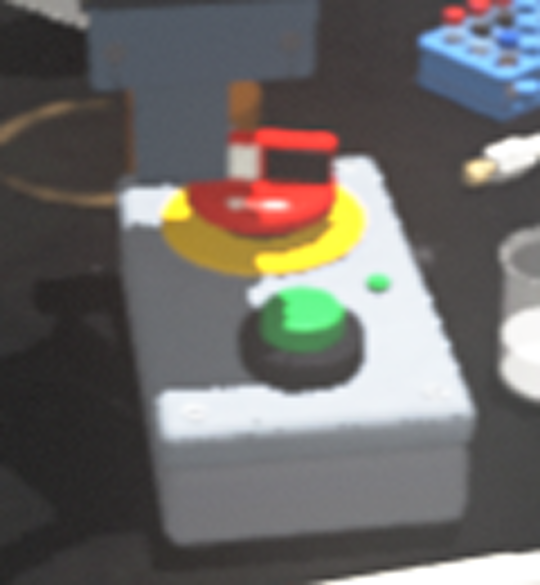

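View pics/wrist5.png

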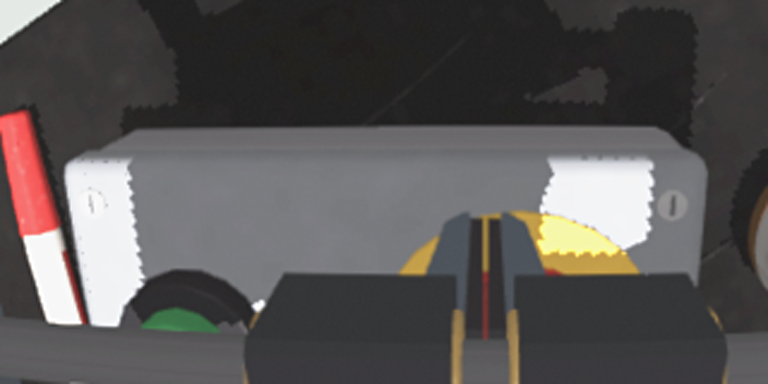

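>>> drive_tool(
  motion=[
    [[0.0004,0.0009,0],[0,0,0]],
    [[0.0004,0.0009,0],[0,0,0]],
    [[0.0005,0.0009,0],[0,0,0]],
    [[0.0004,0.0009,0],[0,0,0]],
    [[0.0004,0.0009,0],[0,0,0]],
    [[0.0004,0.0009,0],[0,0,0]],
    [[0,0,0],[0,0,0]],
    [[0,0,0],[0,0,0]],
    [[0,0,0],[0,0,0]],
    [[0,0,0],[0,0,0]],
  ],
)

```text
time_s: 8.98
ee_pos: [481.4, 68.7, 84.9]
ee_rot: [180.0, -0.0, 64.2]
force: [-3.8, -3.6, 1.8]
gripper_width: 0.7
```

```bash
python3 look.py 6 side
```

```text
8.9833 [481.37867984  68.67105306  84.94343195] [ 1.79990248e+02 -3.01491010e-03  6.41686781e+01] [-3.82036898 -3.64125065  1.81186866] [-0.61144034  0.59363387 -0.08670963]
```

View pics/side6.png

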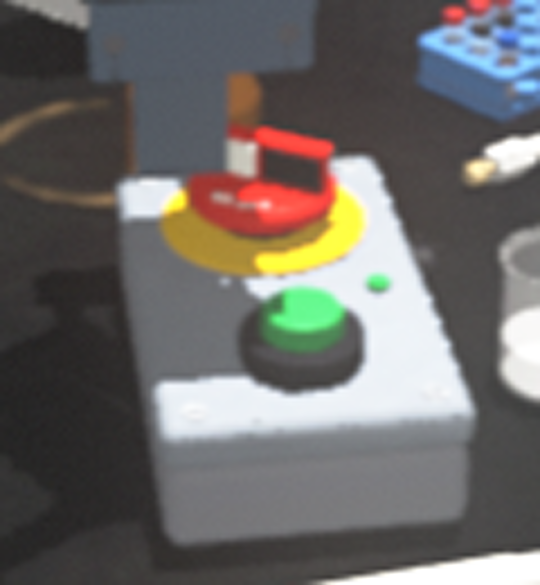

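>>> drive_tool(
  motion=[
    [[0.0005,0.0003,0],[0,0,0]],
    [[0.0005,0.0003,0],[0,0,0]],
    [[0.0005,0.0003,0],[0,0,0]],
    [[0.0005,0.0003,0],[0,0,0]],
    [[0.0005,0.0003,0],[0,0,0]],
    [[0.0005,0.0003,0],[0,0,0]],
    [[0,0,0],[0,0,0]],
    [[0,0,0],[0,0,0]],
    [[0,0,0],[0,0,0]],
    [[0,0,0],[0,0,0]],
  ],
)

```text
time_s: 9.87
ee_pos: [484.3, 70.6, 84.9]
ee_rot: [-180.0, -0.0, 64.2]
force: [-2.9, -0.4, 2.9]
gripper_width: 0.3
```

```bash
python3 look.py 7 side top
```

```text
9.8667 [484.31826041  70.62586802  84.90258427] [-1.79997120e+02 -1.45122357e-02  6.41665212e+01] [-2.93348344 -0.38663013  2.94684777] [-0.00660699  0.53387608 -0.02028035]
```

View pics/side7.png

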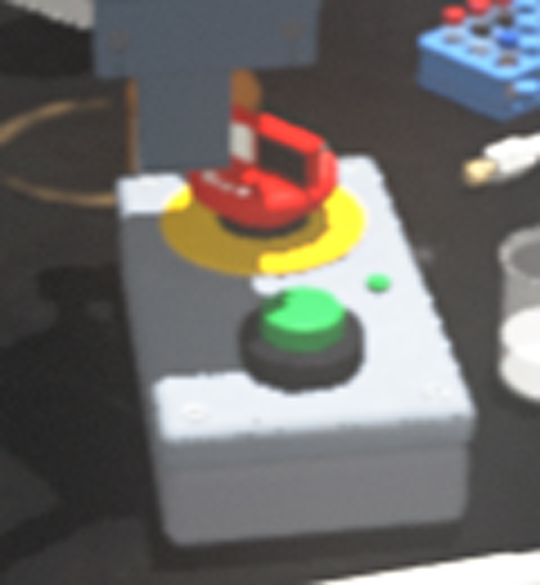

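View pics/top7.png

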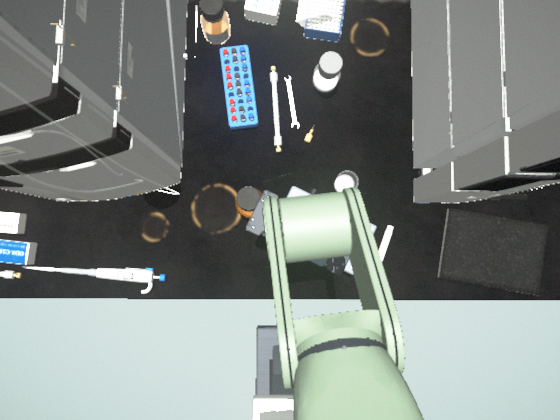

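The button has jumped up: the stem is visible under the head again. I back off the way I came so the bar swings home, then lift.

>>> drive_tool(
  motion=[
    [[-0.001,-0.001,0],[0,0,0]],
    [[-0.001,-0.002,0],[0,0,0]],
    [[-0.001,-0.003,0],[0,0,0]],
    [[-0.002,-0.004,0],[0,0,0]],
    [[-0.003,-0.006,0],[0,0,0]],
    [[-0.004,-0.008,0],[0,0,0]],
    [[-0.004,-0.008,0],[0,0,0]],
    [[0,0,0.01],[0,0,0]],
    [[0,0,0.015],[0,0,0]],
    [[0,0,0.015],[0,0,0]],
  ],
)

```text
time_s: 10.8
ee_pos: [467.8, 37.5, 125.1]
ee_rot: [-180.0, 0.0, 64.1]
force: [0.2, 0.6, 1.2]
gripper_width: 0.5
```

```bash
python3 look.py 8 side wrist
```

```text
10.8 [467.84229205  37.54657906 125.13156313] [-1.79977507e+02  2.13360544e-02  6.41174565e+01] [0.23736747 0.64580987 1.19487306] [-0.01105608 -0.07334554  0.03493811]
```

View pics/side8.png

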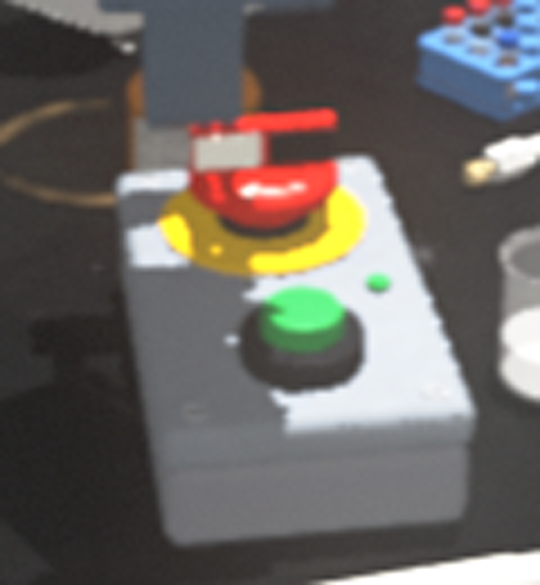

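View pics/wrist8.png

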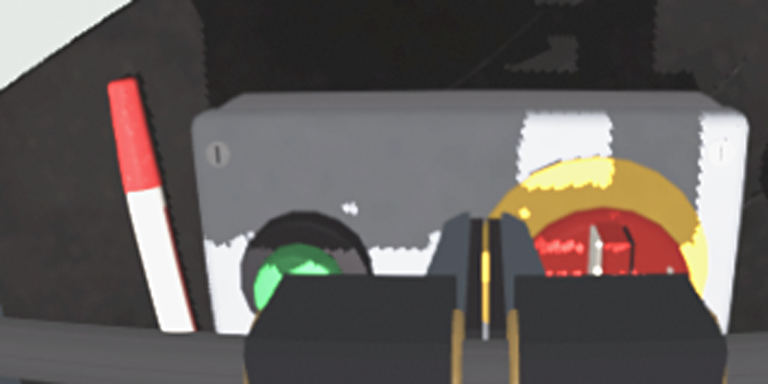

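The button is up and the bar is back at rest, with the station unmoved. Now the green button at (468, −29).

>>> drive_tool(
  motion=[
    [[0,-0.022,0],[0,0,0]],
    [[0,-0.022,0],[0,0,0]],
    [[0,-0.022,0],[0,0,0]],
    [[0,0,0],[0,0,0]],
    [[0,0,-0.015],[0,0,0]],
    [[0,0,-0.015],[0,0,0]],
    [[0,0,-0.008],[0,0,0]],
    [[0,0,-0.005],[0,0,0]],
    [[0,0,0],[0,0,0]],
    [[0,0,0],[0,0,0]],
  ],
)

```text
time_s: 11.73
ee_pos: [468.4, -27.3, 81.8]
ee_rot: [-180.0, -0.0, 64.2]
force: [0.2, 0.9, 0.6]
gripper_width: 0.1
```

```bash
python3 look.py 9 side
```

```text
11.7333 [468.43798959 -27.2706451   81.82625191] [-1.79992649e+02 -5.83063535e-03  6.41846024e+01] [0.16387312 0.89991641 0.59536857] [ 0.04305121 -0.03257534  0.03804799]
```

View pics/side9.png

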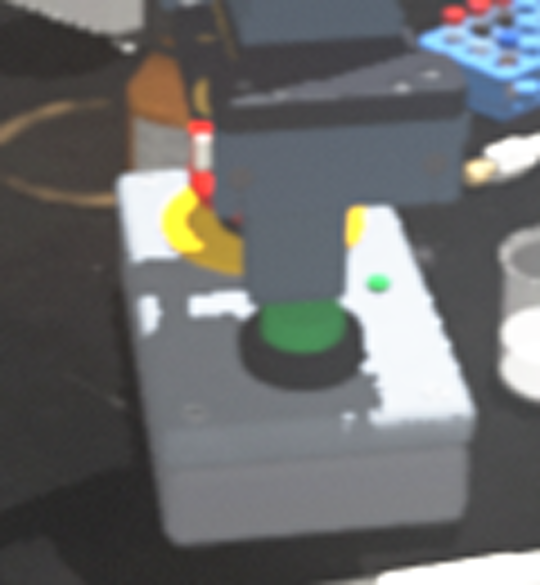

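>>> drive_tool(
  motion=[
    [[0,-0.0015,-0.002],[0,0,0]],
    [[0,0,-0.002],[0,0,0]],
    [[0,0,-0.001],[0,0,0]],
    [[0,0,-0.001],[0,0,0]],
    [[0,0,-0.001],[0,0,0]],
    [[0,0,-0.001],[0,0,0]],
    [[0,0,-0.001],[0,0,0]],
    [[0,0,-0.001],[0,0,0]],
    [[0,0,0],[0,0,0]],
    [[0,0,0],[0,0,0]],
  ],
)

```text
time_s: 12.62
ee_pos: [468.5, -29.0, 72.0]
ee_rot: [180.0, -0.0, 64.2]
force: [-0.4, 0.2, 5.6]
gripper_width: 0.8
```

>>> drive_tool(
  motion=[
    [[0,0,-0.0005],[0,0,0]],
    [[0,0,-0.0005],[0,0,0]],
    [[0,0,-0.0003],[0,0,0]],
    [[0,0,0],[0,0,0]],
    [[0,0,0],[0,0,0]],
    [[0,0,0],[0,0,0]],
    [[0,0,0],[0,0,0]],
    [[0,0,0],[0,0,0]],
    [[0,0,0],[0,0,0]],
    [[0,0,0],[0,0,0]],
  ],
)

```text
time_s: 13.45
ee_pos: [468.6, -29.0, 71.2]
ee_rot: [180.0, -0.0, 64.2]
force: [-1.3, -0.7, 8.4]
gripper_width: 0.4
```

>>> drive_tool(
  motion=[
    [[0,0,-0.0005],[0,0,0]],
    [[0,0,-0.0005],[0,0,0]],
    [[0,0,0],[0,0,0]],
    [[0,0,0],[0,0,0]],
    [[0,0,0],[0,0,0]],
    [[0,0,0],[0,0,0]],
    [[0,0,0],[0,0,0]],
    [[0,0,0],[0,0,0]],
    [[0,0,0],[0,0,0]],
    [[0,0,0],[0,0,0]],
  ],
)

```text
time_s: 14.28
ee_pos: [468.6, -29.0, 71.0]
ee_rot: [179.9, -0.0, 64.2]
force: [-2.7, -0.7, 15.2]
gripper_width: 0.5
```

```bash
python3 look.py 10 side
```

```text
14.2833 [468.56265167 -28.99795598  71.02791892] [ 1.79943537e+02 -2.18065125e-02  6.41739648e+01] [-2.70429096 -0.6539403  15.18758316] [-0.06238524  0.67749567  0.00922342]
```

View pics/side10.png

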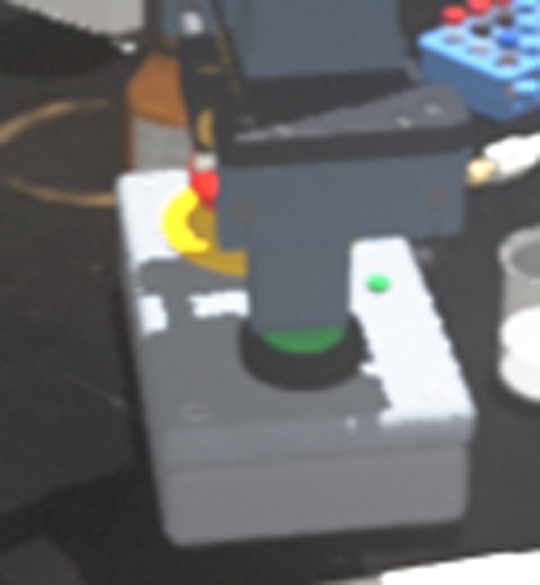

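The hard stop came at z = 71.0, a full 6 mm down, with the force rising to 15 N. Now I let go and withdraw.

>>> drive_tool(
  motion=[
    [[0,0,0.005],[0,0,0]],
    [[0,0,0.015],[0,0,0]],
    [[0,0,0.03],[0,0,0]],
    [[0,0,0.04],[0,0,0]],
    [[0,0,0.03],[0,0,0]],
    [[-0.02,0.02,0.01],[0,0,0]],
    [[-0.02,0.035,0],[0,0,0]],
    [[-0.02,0.035,0],[0,0,0]],
    [[-0.02,0.035,0],[0,0,0]],
    [[-0.02,0.035,0],[0,0,0]],
  ],
)

```text
time_s: 15.17
ee_pos: [366.8, 132.1, 199.1]
ee_rot: [-180.0, 0.0, 64.1]
force: [0.4, 1.1, 0.0]
gripper_width: 0.6
```

>>> drive_tool(
  motion=[
    [[-0.01,0.038,0],[0,0,0]],
    [[-0.01,0.038,0],[0,0,0]],
    [[-0.01,0.038,0],[0,0,0]],
    [[-0.01,0.038,0],[0,0,0]],
    [[-0.01,0.038,0],[0,0,0]],
    [[0,0,0],[0,0,0]],
    [[0,0,0],[0,0,0]],
    [[0,0,0],[0,0,0]],
    [[0,0,0],[0,0,0]],
    [[0,0,0],[0,0,0]],
  ],
)

```text
time_s: 16.0
ee_pos: [318.6, 319.8, 199.4]
ee_rot: [-180.0, 0.0, 64.1]
force: [-0.0, -0.1, -0.4]
gripper_width: 0.6
```

Run:
```python
from workcell import env
from h import *
s=env.state();print(s['time_s'],s['ee_pos'],s['force'])
p=env.camera_params('top');I=env.grab_frame('top')[:,:,::-1].copy();cv2.imwrite('pics/topF.png',cv2.resize(I[170:290,230:400],None,fx=4,fy=4))
J=env.grab_frame('side')[:,:,::-1].copy();J0=cv2.imread('pics/side0.png')
c=lambda a:cv2.resize(a[180:340,230:380],None,fx=2.6,fy=2.6)
cv2.imwrite('pics/sideF.png',np.hstack([c(J0),c(J)]))
d=np.abs(J.astype(int)-J0)[180:340,230:380].max(2);print((d>40).sum())
```

```text
16.0 [318.62130368 319.76293299 199.43974485] [-0.00257086 -0.1179491  -0.38548653]
0
```

View pics/sideF.png

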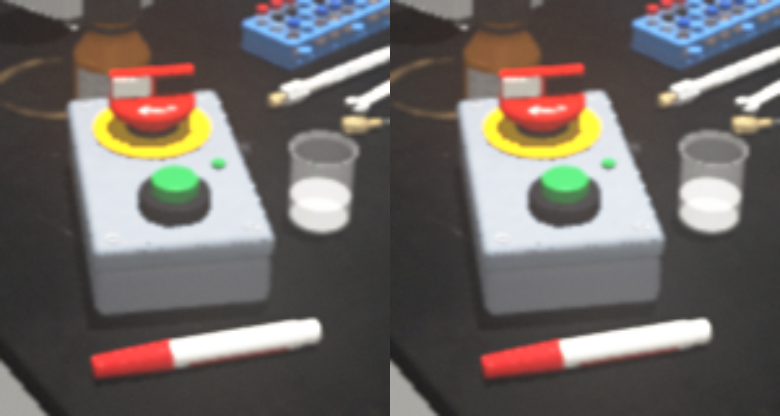

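View pics/topF.png

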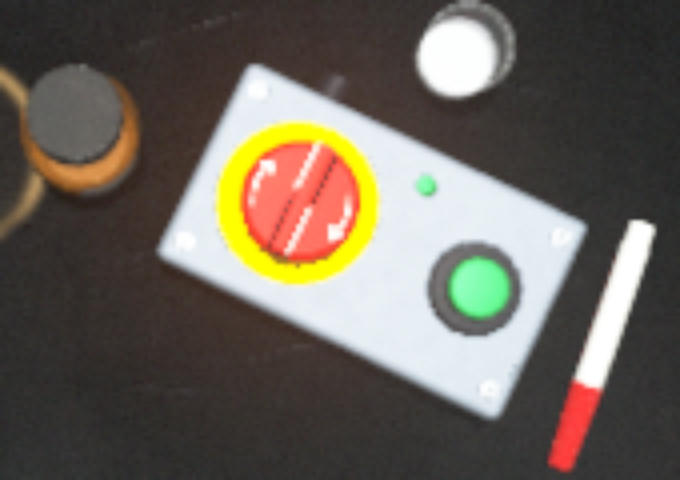

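The side view matches the first picture: no pixel in the crop differs by more than 40 levels. Both buttons are up, the bar is at rest and nothing has moved.

```bash
python3 -c "
from workcell import env
print(env.job_done())"
```

```text
the job is handed in; nothing more can be done
None
```

The stop-button check is done in the order asked and handed in at about 16 s of the 43 s allowed.

- **Stop button:** I pressed the bar down about 8 mm and lifted off. The side picture then showed the head staying down, so it had latched. I pushed the robot-side white pad clockwise with the shut fingertips until the head jumped up. Then I backed off, and the bar swung back to rest.
- **Start button:** I pressed it to its hard stop, a full 6 mm down at z = 71.0 mm with 15 N at the end, and let go.
- **Last checks:** The final side picture matches the first, with no pixel around the station changed by more than 40 levels. In it both buttons are up, the bar is at rest, and the station, beaker, bottle and marker have not moved. The arm is well clear and the force reads about zero.
- **Minor disagreements:**
  - The stop button read only about 6 N when nearly down, a little under the stated 7 to 10 N.
  - Turning the bar took up to about 5 N sideways, more than its spring alone would need.
  - My press on the bar was about 2 mm off its centre.

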